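Pack and wedge a block tight in the jig

TASK

Pack the gap between the pine block in the jig and the jig's metal stop: stand the narrow wooden spacer from the rack upright in the gap against the block, and the wide one after it if there is still too much room for the wooden wedge to bind. Then push the wedge down, slanted face towards the metal stop, until you feel it bind with its tip still clear of the jig's base and the block is tight against the fence. Finish holding the wedge there: keep your grip on it and keep pressing it down, do not let go, and do not disturb the screwdriver, tape roll, wax tin and rasp lying around.

Things in the scene. Friction and masses are not known exactly. Their poses are not given: they have to be found in the camera images.
- jig: Fixed plywood jig base, 190 x 104 x 12 mm; origin at the centre of its underside on the bench, z up. Its top (12 mm up) carries, along its own +x: the metal stop, the gap, the pine block, the fence. The fence is a wooden bar at the +x end, 90 mm wide in y and 44 mm high above the base top, its inner face the plane x = +70 mm.
- jig_fence_face (a point): Centre of the fence's inner face (the face looking along the jig's -x to the block), 22 mm above the base top; axes as the jig's.
- jig_stop: Aluminium stop bolted on the jig base; its place along the jig's x differs each time: the gap from stop to block is 24 to 41 mm with the block against the fence. Upright 20 mm thick, 40 mm wide in y, 38 mm high; low foot behind it. Origin on the base top, at the bottom of the face that looks to the block; +x points to the block, parallel to the jig's x.
- stop_face_top (a point): Middle of the upper edge of the stop's face, 38 mm above the base top; the wedge's slanted face bears on this edge.
- workpiece_center (a point): Centre of the loose pine block, 40 mm along its x, 55 mm along its y, 40 mm high, standing on the jig base with its long y axis nearly along the jig's x, up to 4 mm off the fence at the start; it slides easily. When tight on the fence its centre is 27.5 mm from the fence face.
- workpiece: The same pine block; origin at the centre of its underside.
- rack: Fixed wooden rack, 124 x 60 mm, on the bench; origin at the centre of its underside. Three slots across it, 40 mm apart along its x, floors 10 mm and walls (40 mm wide in y, narrower than the pieces) up to 27 mm, beside the wedge 40 mm, above the bench. The narrow spacer stands in the slot at x = -40 mm, the wide one at x = 0, the wedge at x = +40 mm. Rack and jig may stand on either side of the robot.
- narrow_spacer_center (a point): The narrower of two loose wooden spacers, upright in the rack: 10 mm thick along its x, 48 mm wide along its y, 42 mm tall; this is its centre. Rack walls, block and stop (40 mm) are narrower, so it can be gripped across its width as low as its middle, which keeps it from tipping. The narrow one alone or both are needed, to leave 10 to 22 mm for the wedge.
- narrow_spacer: The same spacer; origin at the centre of its underside.
- wide_spacer_center (a point): The wider of two loose wooden spacers, upright in the rack: 10 mm thick along its x, 56 mm wide along its y, 42 mm tall; this is its centre. Rack walls, block and stop (40 mm) are narrower, so it can be gripped across its width as low as its middle, which keeps it from tipping. The narrow one alone or both are needed, to leave 10 to 22 mm for the wedge.
- wide_spacer: The same spacer; origin at the centre of its underside.
- wedge_center (a point): Loose wooden wedge, upright in the rack tip down, its x along the rack's x: 105 mm tall, 64 mm wide along its y, upper part 27.5 mm thick along its x. This point is half-way up (52.5 mm above the tip), in the middle of that thickness. Gripped across the 64 mm width near its top. Shape: see wedge.
- wedge_tip (a point): Centre of the wedge's 5 mm thick lower end, 11 mm along the wedge's +x from the middle of its upper part.
- wedge: The same wedge; origin at tip height below wedge_center. Flat upright face at x = +13.75 mm; slanted face on the -x side: 5 mm thick at the tip, growing evenly to 27.5 mm at 45 mm above the tip, constant from there up. A remaining gap of w mm is filled when the tip is (w-5)/0.5 mm below the stop's top.
- screwdriver: Bystander: screwdriver with orange handle, 200 mm long, on the bench.
- tape_roll: Bystander: roll of blue tape lying flat, 81 mm across, 24 mm high.
- wax_tin: Bystander: standing round green tin, 66 mm across, 68 mm tall.
- mini_rasp: Bystander: small rasp, 93 mm long, on the bench.

How it is judged:
By the outcome, as a careful person would: the job done as asked, in the order asked, and still so for the second after the job is handed in, while the arm keeps its last pose, push and grip.
It also fails if it takes over 72 s, if anything falls off the work surface, if the arm or the gripper's body presses on something with over 40 N, if the wrist force passes 120 N, or if a joint passes its speed limit or range.

ROBOT

A 6-joint arm with a two-finger parallel gripper is mounted at the origin on a cart in front of the work surface, level with it; the furniture and walls round the work are solid. World frame = base frame: x ahead of the robot, y to its left, z up, the work surface at z = 0. Lengths are in m, angles in rad, forces in N, time in s.
With the tool pointing down it reaches from about 0.275 to 0.85 m from the base axis. Payload 19 kg.
Tool frame: the origin (TCP) lies at the very end of the fingers, on their centre line; the grasp point (between the pads) lies 19 mm behind it; z points along the fingers, y is the line along which they close (so a half turn about z gives the same grasp; the last joint's range is limited). The gripper opens to 85 mm and grips with 20 to 120 N. Pads are 22 mm wide; open, the fingers measure 114 mm over their backs; the gripper's body (76 mm by 85 mm) begins 54 mm behind the grasp point. The pads swing forward as they close: fully open they stand 13 mm farther back than shut.
Start: joints at [-1.336, 0.15, 1.437, -0, 1.554, -0.134], TCP at [0.207, -0.536, 0.231] pointing down, gripper open.
Joint ranges: [-2.8, 2.8], [-0.68, 2.1], [0.12, 2.68], [-1.39, 4.53], [0.16, 2.79], [-2.81, 2.81]. Speed limits (rad/s): [1.89, 1.89, 2.22, 3.01, 3.01, 3.01].

INTERFACE

Orientations are given as [roll, pitch, yaw] about the fixed x, y, z axes, in that order (R = Rz(yaw) Ry(pitch) Rx(roll)).
In Python, from bench import robot gives the robot as it stands. The module is installed in compiled form; this text tells all that it offers.
- The arm moves only by the tool send_rows, never from a script. Its arguments are lists of equal length, an entry for each row: "translation": the shift along the tool's x, y, z in m, a list of three; "turn": the turn about the tool's z in degrees. In form: {"translation": [[dx, dy, dz], ...], "turn": [turn, ...]}. A call has 1 to 5 rows; each row is the pose to reach, as a shift and turn from the pose commanded when the call began, along the tool's axes at that moment; what a row does not reach only later rows make up. A row lasts 1/12 s, in which the tool goes at most 41.7 mm and 7.16 degrees, less where a joint would pass 70% of its speed; a pose out of reach is approached as far as the arm can. A call with a gripper value outside its range is refused whole. "gripper" is the opening in per cent of the stroke, from 0 (shut) to 100 (fully open), set as the call begins (left out, the last holds). The fingers move at their own pace and stop on an object; "grip_force" is the grip in N (left out, the last holds). Time passes only in rows, so rows that repeat a pose let the fingers close. It gives the time, the measured TCP pose, the force, the opening and the grip force at its end, in the units of the state.
- robot.observe(): the state, without advancing time (a new reading comes with each control period).
- robot.snapshot(name): name is "scene" or "top" or "wrist"; returns a dict with "frame" (420x560x3 uint8, red, green, blue), "depth" (420x560 float32, m along the optical axis (not along the pixel's ray), 0 where there is no reading), "fx", "fy", "cx", "cy" (pixels), "world_to_cam" (4x4, takes a point from world to camera coordinates). Camera axes: x right, y up, looking along -z (the intrinsics and any distortion apply to the point x, -y, -z); pixel columns grow to the right and rows downward; lengths in m; the calibration is good to about 2 mm. The wrist camera is an equidistant fisheye: a pixel r from the principal point sees the ray r / f radians off the axis. A picture is of the moment at which its call begins.
- robot.close_job(): hands the job in; it is judged then, once.
The state is a dict: "time": time; "q": joint angles; "dq": joint speeds; "effort": joint torques, N m; "tool_pos": TCP position; "tcp_rot": TCP orientation; "wrist_force": force on the tool from outside, world axes, zero at the start; "moment": the same for the moment, N m; "finger_gap": opening from 0.0 (shut) to 1.0 (fully open); "finger_force": force on a finger pad.
Only numpy, scipy, OpenCV 4.12 (cv2) and the standard library are available. Lean on these libraries where they do the work, as an engineer would, in place of code of your own. Each camera call takes 0.05 s, during which the arm holds its last target. There are 200 camera calls.

## Working session

There is one attempt and no reset: what is moved stays moved. The work goes in short steps, Python scripts to look and compute and a tool call to move; the robot and the scene stay as the last step left them, time stands still between calls to the robot, and variables do not carry over. Pictures are saved under pics/ and viewed, at most 10 in all, crops included, and the job is handed in when it is done.

Besides the shell and the picture viewer there is one more tool, called after "Call:" as name(argument=value, ...) on one line, values as JSON. send_rows: Moves the arm, as the interface text tells. Its arguments: {"type":"object","properties":{"translation":{"type":"array","items":{"type":"array","items":{"type":"number"}}},"turn":{"type":"array","items":{"type":"number"}},"gripper":{"type":"number"},"grip_force":{"type":"number"}},"required":["translation","turn"]}

```bash
mkdir -p pics
cat > h.py <<'E'
import numpy as np, cv2
from bench import robot
def cloud(s):
    h,w=s["depth"].shape; u,v=np.meshgrid(np.arange(w),np.arange(h)); d=s["depth"]
    P=np.stack([(u-s["cx"])/s["fx"]*d,-(v-s["cy"])/s["fy"]*d,-d,np.ones_like(d)],-1)
    W=P@np.linalg.inv(s["world_to_cam"]).T
    W[d==0]=np.nan
    return W[...,:3]
def snap(n):
    s=robot.snapshot(n); np.savez(f"{n}.npz",**s); return s
E
python3 - <<'E'
from h import *
for n in ("top","scene"):
    s=snap(n); cv2.imwrite(f"pics/{n}0.png",s["frame"][...,::-1])
    print(n,s["fx"],s["cx"],s["cy"],np.linalg.inv(s["world_to_cam"])[:3,3])
st=robot.observe(); print({k:st[k] for k in("time","tool_pos","tcp_rot","wrist_force","finger_gap")})
E
```

```text
top 466.31216231116736 276.9172070583898 205.7414964583048 [ 0.44993128 -0.13837065  1.33634057]
scene 527.6490723449542 279.7037131210578 206.7307083900571 [-0.70866649 -1.09976294  1.04644334]
{'time': 0.1, 'tool_pos': array([ 0.20718776, -0.53613988,  0.23074783]), 'tcp_rot': array([-3.14053751e+00, -1.08706888e-04,  3.68756335e-01]), 'wrist_force': array([ 0.15160393,  0.76266574, -0.12650197]), 'finger_gap': 1.0045877778008485}
```

View pics/top0.png

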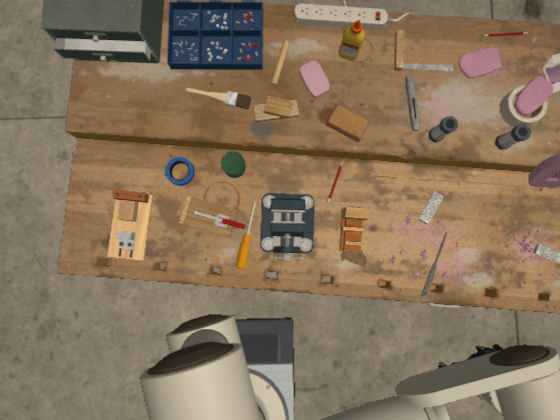

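View pics/scene0.png

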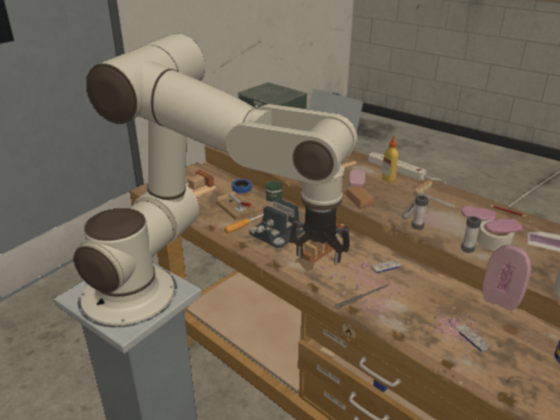

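Run:
```python
from h import *
s=dict(np.load("top.npz")); W=cloud(s); f=s["frame"][...,::-1]
def crop(r0,r1,c0,c1,k): return cv2.resize(f[r0:r1,c0:c1],None,fx=k,fy=k,interpolation=cv2.INTER_CUBIC)
a=crop(185,270,95,165,6); b=crop(195,275,325,385,6)
im=np.zeros((510,800,3),np.uint8); im[:a.shape[0],:420]=a; im[:480,430:790]=b
cv2.imwrite("pics/crop.png",im)
for nm,(r0,r1,c0,c1) in dict(jig=(190,266,104,156),rack=(204,268,336,372)).items():
    print(nm)
    for r in range(r0,r1,3): print(r,' '.join('%3.0f'%(1000*W[r,c,2]) for c in range(c0,c1,2)))
for p in [(226,130),(200,130),(235,352),(213,355),(163,233),(170,180)]: print(p,W[p].round(3))
```

```text
jig
190  -1  -1  -9  -4  -2  50  56  55  50  55  -3  -3  -0  -1   1  -1  -7  -4  -1  -3  -5  -2  -5  -4   0  -4
193  -0  -3  -4  -1  58  55  59  55  57  56  56  53  54  49  54  59  58  55  56  54  55   3  -3  -0  -6  -4
196  -2  -7  -6   1  59  55  57  54  52  56  56  57  59  53  53 nan  53  50  54  53  52  35  15   9  -5  -5
199  -2  -2  -1  -2  -4  -4  11  20  27  34  41  48  49  52  54  58  56  55  56  56  48  30   9  11  -2  -5
202  -0  -0  -4  -8  -2  13  13   6  53  52  50  44  48  50  51  43  31   6   9  12   9  17  10  11  -6   1
205  -3  -6  -1  -7   0   9   6   9  46  48  49  54  52  56  48  41  25  11  12  11   8  10  12  11  -6  -2
208  -5   2  -4  -2  -4  11  14  13  51  55  49  49  49  52  52  34  22   9  15  14   9  13   9   5  -3  -5
211  -1   0  -4  -1  -2   8  10  54  53  52  54  50  51  51  53  34  22  11  12  11  13   7  14  -1   1  -4
214  -7  -3  -4  -4  -2   9  13  49  54  51  50  52  53  53  50  37  15  17  10   8  10   6  10  -4   1  -4
217  -4  -5  -5  -3   8   8   8  55  52  53  55  49  49  48  50  28  12  11  14  13   6   9  11   1  -4  -6
220  -1  -7   1 
[... 2888 characters left out ...]
24  26  23  28  28   8   3  -4  -2  -6   2   0
252   1  -6   1   0   3   3   3   7   4   0   1   9   5   0 -10  -6  -5  -2
255   3   1   4   3   8   9   3  -0   3   5   7  15   7   4   8  -3  -4  -7
258  -3  -2  -4  -2   7   7   4   4   5   4   0  -0  -2   2   2  -6  -8  -7
261   1  -4  -4  -2  -1  -2  -0   1  -0   8   3   2   2  -1   1  -1  -1  -1
264  -7   4   3   2  -2  -4  -6  -7  -3   2  -4  -3  -0   2   3  -2  -3  -4
267  -5   0  -8  -3  -5  -3  -6  -5  -0  -5  -0  -6  -7  -2  -5  -6  -0  -2
(226, 130) [0.544 0.292 0.007]
(200, 130) [0.617 0.286 0.027]
(235, 352) [ 0.5   -0.338  0.025]
(213, 355) [ 0.554 -0.335  0.115]
(163, 233) [ 0.708 -0.011  0.062]
(170, 180) [ 0.705  0.151 -0.006]
```

View pics/crop.png

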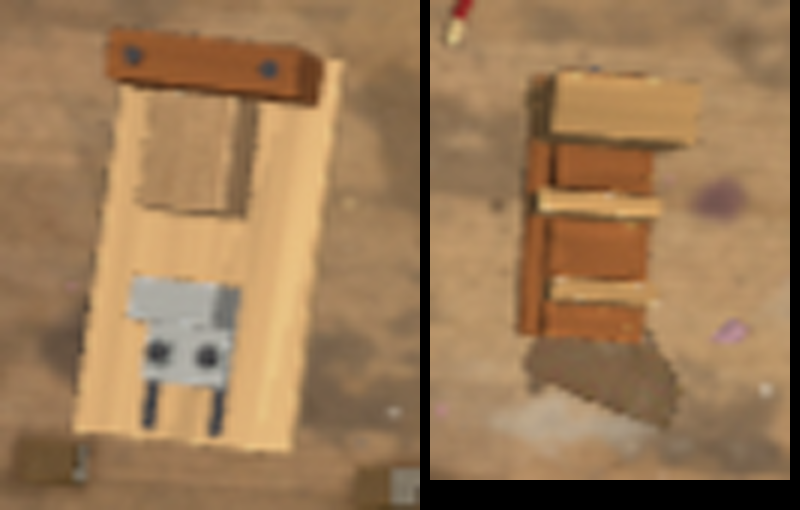

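```bash
cat >> h.py <<'E'
def ray(s,u,v,z):
    T=np.linalg.inv(s["world_to_cam"]); x=(u-s["cx"])/s["fx"]; y=(v-s["cy"])/s["fy"]
    if s.get("fish"):
        r=np.hypot(x,y); k=np.tan(r)/max(r,1e-9); x*=k;y*=k
    d=T[:3,:3]@[x,-y,-1]; o=T[:3,3]; return o+d*(z-o[2])/d[2]
E
python3 - <<'E'
from h import *
s=dict(np.load("top.npz"))
J=lambda x,y,z: ray(s,95+(x+.5)/6-.5,185+(y+.5)/6-.5,z)
R=lambda x,y,z: ray(s,325+(x-430+.5)/6-.5,195+(y+.5)/6-.5,z)
def show(n,f,pts,z):
    P=[f(*p,z) for p in pts]; print(n,[tuple(p[:2].round(4)) for p in P],[round(1e3*np.linalg.norm(P[i]-P[i+1]),1) for i in range(len(P)-1)],
     [round(np.degrees(np.arctan2(*(P[i+1]-P[i])[1::-1])),1) for i in range(len(P)-1)])
show("base",J,[(75,432),(290,450),(342,62)],.012)
show("fence top",J,[(108,78),(303,103)],.056)
show("stop",J,[(130,278),(218,287)],.05)
show("block",J,[(143,92),(135,207),(222,215),(240,97)],.052)
show("wedge",R,[(552,72),(549,137),(700,145),(703,82)],.115)
show("wide",R,[(539,188),(540,211),(660,215),(662,198)],.052)
show("narrow",R,[(552,278),(552,298),(655,304),(655,285)],.052)
show("rackwall",R,[(549,332),(642,340)],.027)
E
```

```text
base [(np.float64(0.4591), np.float64(0.3555)), (np.float64(0.4478), np.float64(0.2537)), (np.float64(0.6316), np.float64(0.2292))] [np.float64(102.4), np.float64(185.4)] [np.float64(-96.3), np.float64(-7.6)]
fence top [(np.float64(0.6213), np.float64(0.3254)), (np.float64(0.607), np.float64(0.235))] [np.float64(91.6)] [np.float64(-99.0)]
stop [(np.float64(0.5288), np.float64(0.3166)), (np.float64(0.5235), np.float64(0.2759))] [np.float64(41.1)] [np.float64(-97.4)]
block [(np.float64(0.6148), np.float64(0.3106)), (np.float64(0.5614), np.float64(0.3138)), (np.float64(0.5566), np.float64(0.2735)), (np.float64(0.6112), np.float64(0.2654))] [np.float64(53.5), np.float64(40.6), np.float64(55.2)] [np.float64(176.5), np.float64(-96.9), np.float64(-8.4)]
wedge [(np.float64(0.5717), np.float64(-0.3089)), (np.float64(0.5432), np.float64(-0.3064)), (np.float64(0.5378), np.float64(-0.3721)), (np.float64(0.5654), np.float64(-0.3748))] [np.float64(28.6), np.float64(65.9), np.float64(27.7)] [np.float64(174.9), np.float64(-94.7), np.float64(-5.5)]
wide [(np.float64(0.5247), np.float64(-0.3095)), (np.float64(0.5141), np.float64(-0.3095)), (np.float64(0.5107), np.float64(-0.3643)), (np.float64(0.5185), np.float64(-0.3656))] [np.float64(10.6), np.float64(54.9), np.float64(7.9)] [np.float64(-180.0), np.float64(-93.5), np.float64(-9.4)]
narrow [(np.float64(0.4833), np.float64(-0.3136)), (np.float64(0.4742), np.float64(-0.3133)), (np.float64(0.4702), np.float64(-0.3601)), (np.float64(0.4788), np.float64(-0.3605))] [np.float64(9.1), np.float64(47.0), np.float64(8.7)] [np.float64(177.5), np.float64(-94.9), np.float64(-2.7)]
rackwall [(np.float64(0.459), np.float64(-0.3146)), (np.float64(0.4541), np.float64(-0.3576))] [np.float64(43.3)] [np.float64(-96.5)]
```

Run:
```python
from h import *
from scipy.spatial.transform import Rotation as Ro
s=dict(np.load("scene.npz")); W=cloud(s).reshape(-1,3)
st=robot.observe(); R=Ro.from_euler('xyz',st["tcp_rot"]).as_matrix(); P=(W-st["tool_pos"])@R
P=P[(np.abs(P[:,0])<.07)&(np.abs(P[:,1])<.08)&(P[:,2]<.005)&(P[:,2]>-.2)]*1e3
c=np.linalg.inv(s["world_to_cam"])[:3,3]; print("cam in tool",((c-st["tool_pos"])@R).round(2))
for z in range(-170,5,8):
    q=P[(P[:,2]>=z)&(P[:,2]<z+8)]
    if len(q): print(z,len(q),"x",np.percentile(q[:,0],[2,50,98]).round(),"y",np.percentile(q[:,1],[2,50,98]).round())
w=snap("wrist"); cv2.imwrite("pics/wrist0.png",w["frame"][...,::-1]); print(w["fx"],w["cx"],w["cy"]); T=np.linalg.inv(w["world_to_cam"])
print(((T[:3,3]-st["tool_pos"])@R).round(3),(R.T@T[:3,:3]).round(2))
```

```text
cam in tool [-1.06  0.19 -0.82]
-170 95 x [-40. -33.   5.] y [-35.   4.  35.]
-162 93 x [-41. -34.  -6.] y [-32.   6.  35.]
-154 85 x [-40. -33.  -7.] y [-34.   8.  35.]
-146 92 x [-40. -33. -11.] y [-34.   4.  35.]
-138 76 x [-39. -33.  -4.] y [-33.   8.  36.]
-130 21 x [-37. -15.  -0.] y [-31.  28.  36.]
-122 131 x [-16.  -7.   9.] y [-67.  26.  65.]
-114 182 x [-22. -12.   5.] y [-67.  -1.  66.]
-106 163 x [-24. -12.   2.] y [-67.   7.  68.]
-98 91 x [-21. -13.   4.] y [-71.   0.  69.]
-90 121 x [-21. -13.   8.] y [-70.   3.  69.]
-82 133 x [-20. -12.  13.] y [-72.  11.  70.]
-74 115 x [-17. -11.  11.] y [-74.  14.  72.]
-66 90 x [-16. -10.  10.] y [-70.  42.  72.]
-58 31 x [-14. -11.  -4.] y [-63.  41.  59.]
-50 36 x [-15. -10.   7.] y [-56. -44.  55.]
-42 30 x [-16. -10.   7.] y [-56. -44.  54.]
-34 31 x [-14.  -9.   6.] y [-57. -44.  53.]
-26 31 x [-15.  -9.   8.] y [-55. -44.  53.]
-18 7 x [-12. -10.   9.] y [-50. -45.  47.]
325.19226210127806 280.425884311139 211.84000232244514
[ 0.073 -0.    -0.142] [[-0.    0.96  0.28]
 [ 1.    0.    0.  ]
 [ 0.    0.28 -0.96]]
```

View pics/wrist0.png

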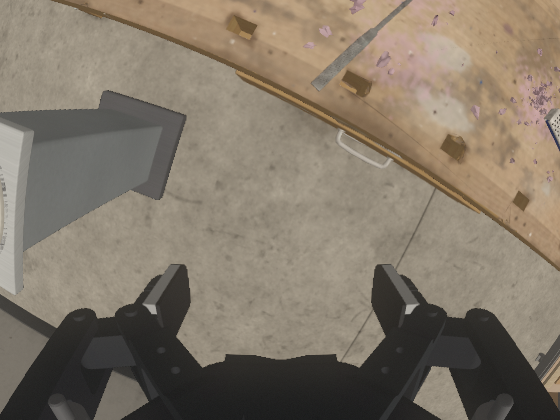

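Call:
send_rows(translation=[[0.036,-0.01,0.004],[0.072,-0.02,0.008],[0.108,-0.03,0.012],[0.144,-0.04,0.016],[0.18,-0.05,0.02]], turn=[0,0,0,0,0], gripper=100, grip_force=40)

```text
time: 0.57
tool_pos: [0.3582, -0.4234, 0.211]
tcp_rot: [-3.141, -0.0, 0.368]
wrist_force: [0.7, -1.0, 0.1]
finger_gap: 1.0
finger_force: 0.0
```

Call:
send_rows(translation=[[0.036,-0.01,0.006],[0.072,-0.02,0.012],[0.108,-0.03,0.018],[0.144,-0.039,0.024],[0.144,-0.039,0.024]], turn=[6,12,18,24,26])

```text
time: 0.98
tool_pos: [0.4811, -0.3324, 0.1857]
tcp_rot: [-3.139, 0.0, -0.088]
wrist_force: [0.3, 0.0, 0.0]
finger_gap: 0.994
finger_force: 0.0
```

```bash
cat >> h.py <<'E'
def go(x,y,z,yaw,st=None):
    st=st or robot.observe(); p=st["tool_pos"]; a=st["tcp_rot"][2]; d=np.array([x,y,z])-p
    c,s=np.cos(a),np.sin(a)
    print("at",p.round(4),"yaw %.1f"%np.degrees(a),"t %.1f"%st["time"],"gap %.3f"%st["finger_gap"],"-> dx %.4f dy %.4f dz %.4f turn %.1f"%(d[0]*c+d[1]*s,d[0]*s-d[1]*c,-d[2],np.degrees(a)-yaw))
E
python3 - <<'E'
from h import *
go(.4766,-.337,.17,-5)
w=snap("wrist"); cv2.imwrite("pics/wrist1.png",cv2.resize(w["frame"][...,::-1],None,fx=1.4,fy=1.4,interpolation=cv2.INTER_CUBIC))
E
```

```text
at [ 0.4811 -0.3324  0.1857] yaw -5.1 t 1.0 gap 0.994 -> dx -0.0040 dy 0.0050 dz 0.0157 turn -0.1
```

View pics/wrist1.png

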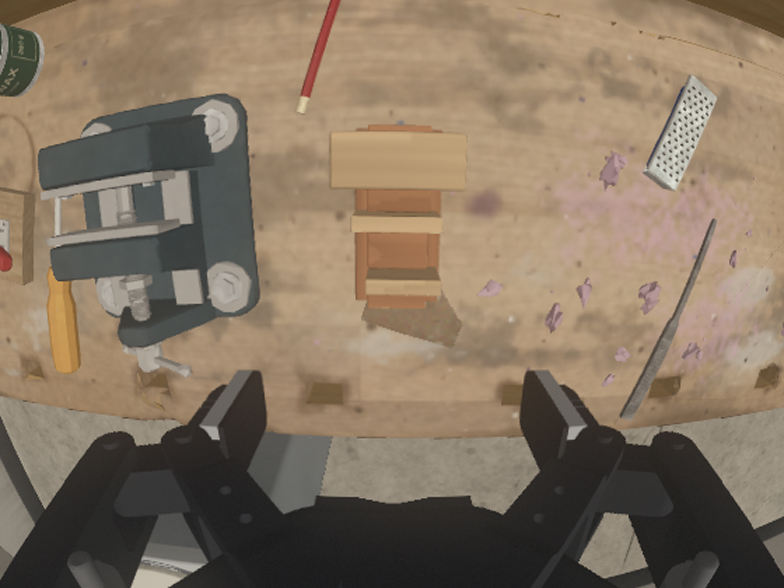

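Run:
```python
from h import *
w=dict(np.load("wrist.npz")); w["fish"]=1
for n,pts,z in [("narrow",[(367,279),(440,279),(367,294),(439,295)],.052),("wide",[(352,215),(442,216),(352,231),(441,233)],.052),("wedge",[(331,133),(466,133),(330,188),(466,190)],.115)]:
    P=np.array([ray(w,(u+.5)/1.4-.5,(v+.5)/1.4-.5,z)[:2] for u,v in pts]); m=P.mean(0); a=P[1]-P[0]; b=P[3]-P[2]
    print(n,m.round(4),"w",np.linalg.norm(a).round(4),np.linalg.norm(b).round(4),"t",np.linalg.norm(P[0]-P[2]).round(4),np.degrees([np.arctan2(a[0],-a[1]),np.arctan2(b[0],-b[1])]).round(1))
```

```text
narrow [ 0.4786 -0.3375] w 0.0457 0.0455 t 0.0098 [-5.  -5.9]
wide [ 0.5187 -0.3369] w 0.0547 0.0545 t 0.0099 [-5.7 -6.4]
wedge [ 0.5564 -0.3406] w 0.0623 0.0635 t 0.0259 [-5.  -5.9]
```

Call:
send_rows(translation=[[-0.002,0.005,0.03],[-0.002,0.005,0.07],[-0.002,0.005,0.11],[-0.002,0.005,0.14],[-0.002,0.005,0.15]], turn=[0,0,0,0,0])

```text
time: 1.45
tool_pos: [0.4726, -0.3402, 0.0327]
tcp_rot: [-3.138, 0.005, -0.084]
wrist_force: [-0.6, 0.7, -0.2]
finger_gap: 1.001
finger_force: 0.0
```

Run:
```python
from h import *
go(.4782,-.3373,.015,-5.2)
```

```text
at [ 0.4726 -0.3402  0.0327] yaw -4.8 t 1.4 gap 1.001 -> dx 0.0053 dy -0.0034 dz 0.0177 turn 0.4
```

Call:
send_rows(translation=[[0,0,0],[0,0,0]], turn=[0,0])

```text
time: 1.62
tool_pos: [0.4751, -0.342, 0.0385]
tcp_rot: [3.141, -0.001, -0.085]
wrist_force: [-0.2, 0.6, 1.4]
finger_gap: 0.997
finger_force: 0.0
```

Run:
```python
from h import *
go(.4782,-.3373,.015,-5.2)
```

```text
at [ 0.4751 -0.342   0.0385] yaw -4.9 t 1.6 gap 0.997 -> dx 0.0027 dy -0.0049 dz 0.0235 turn 0.3
```

Call:
send_rows(translation=[[0.003,-0.005,0.012],[0.003,-0.005,0.024],[0.003,-0.005,0.024]], turn=[0,0,0])

```text
time: 1.87
tool_pos: [0.4781, -0.3359, 0.0118]
tcp_rot: [-3.141, 0.001, -0.084]
wrist_force: [-0.8, 0.2, -2.0]
finger_gap: 1.005
finger_force: 0.0
```

Call:
send_rows(translation=[[0,0,0],[0,0,0],[0,0,0],[0,0,0],[0,0,0]], turn=[0,0,0,0,0], gripper=0, grip_force=50)

```text
time: 2.28
tool_pos: [0.4787, -0.3369, 0.0141]
tcp_rot: [3.141, -0.001, -0.085]
wrist_force: [-0.2, 0.9, 5.9]
finger_gap: 0.555
finger_force: 51.6
```

Call:
send_rows(translation=[[0,0,-0.03],[0,0,-0.07],[0,0,-0.11],[0,-0.01,-0.15],[0,-0.04,-0.17]], turn=[0,0,0,0,0])

```text
time: 2.7
tool_pos: [0.4822, -0.2993, 0.1883]
tcp_rot: [3.138, -0.004, -0.087]
wrist_force: [2.4, 0.4, 0.9]
finger_gap: 0.552
finger_force: 52.9
```

Call:
send_rows(translation=[[0,-0.04,0],[0,-0.08,0],[0,-0.12,0],[0,-0.16,0],[0,-0.2,0]], turn=[0,0,0,0,0])

```text
time: 3.12
tool_pos: [0.4985, -0.0957, 0.1837]
tcp_rot: [3.142, -0.001, -0.085]
wrist_force: [2.3, -0.4, 0.1]
finger_gap: 0.554
finger_force: 53.0
```

Call:
send_rows(translation=[[0,-0.04,0],[0,-0.08,0],[0,-0.12,0],[0,-0.16,0],[0,-0.2,0]], turn=[0,0,0,0,0])

```text
time: 3.53
tool_pos: [0.5155, 0.1038, 0.1838]
tcp_rot: [-3.141, -0.001, -0.085]
wrist_force: [0.4, -1.0, -0.2]
finger_gap: 0.551
finger_force: 53.0
```

Call:
send_rows(translation=[[-0.01,-0.04,0],[-0.02,-0.08,0],[-0.03,-0.12,0],[-0.04,-0.16,0],[-0.043,-0.19,0]], turn=[0,0,1,2,2.5])

```text
time: 3.95
tool_pos: [0.4876, 0.2978, 0.1838]
tcp_rot: [-3.141, -0.0, -0.128]
wrist_force: [0.7, -1.3, -0.5]
finger_gap: 0.552
finger_force: 52.9
```

Call:
send_rows(translation=[[0,0,0],[0,0,0],[0,0,0]], turn=[0,0,0])

```text
time: 4.2
tool_pos: [0.489, 0.2945, 0.1833]
tcp_rot: [3.141, 0.0, -0.128]
wrist_force: [0.2, -0.7, 0.6]
finger_gap: 0.553
finger_force: 52.9
```

Run:
```python
from h import *
go(.545,.294,.06,-7.5)
w=snap("wrist"); cv2.imwrite("pics/wrist2.png",cv2.resize(w["frame"][40:300,150:410][...,::-1],None,fx=2.3,fy=2.3,interpolation=cv2.INTER_CUBIC))
```

```text
at [0.489  0.2945 0.1833] yaw -7.3 t 4.2 gap 0.553 -> dx 0.0556 dy -0.0067 dz 0.1233 turn 0.2
```

View pics/wrist2.png

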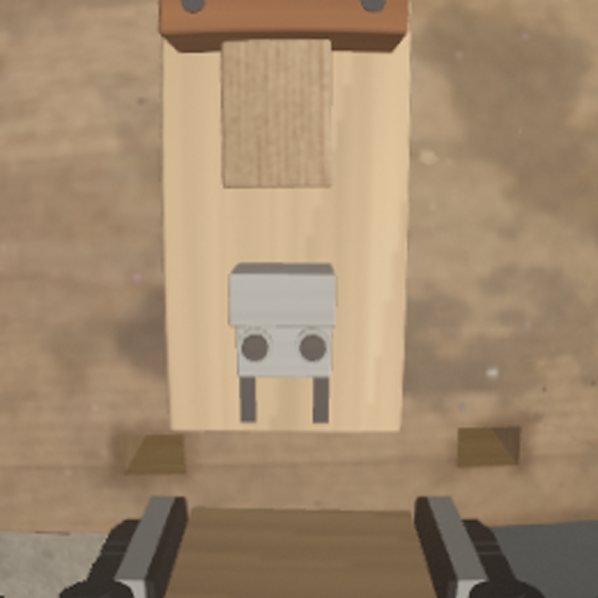

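Run:
```python
from h import *
w=dict(np.load("wrist.npz")); w["fish"]=1
def p(n,pts,z):
    P=np.array([ray(w,150+(u+.5)/2.3-.5,40+(v+.5)/2.3-.5,z)[:2] for u,v in pts]); a=P[1]-P[0]
    print(n,P.round(4).tolist(),"mid",P.mean(0).round(4),"len %.4f yaw %.1f"%(np.linalg.norm(a),np.degrees(np.arctan2(a[0],-a[1]))))
p("stop",[(229,274),(335,274)],.05)
p("block rear",[(222,187),(331,187)],.052)
p("block front",[(222,40),(331,39)],.052)
p("base",[(171,431),(401,430)],.012)
p("fence top",[(163,35),(404,36)],.056)
p("fence bottom",[(172,52),(400,50)],.012)
```

```text
stop [[0.5309, 0.3168], [0.5257, 0.2779]] mid [0.5283 0.2974] len 0.0392 yaw -7.5
block rear [[0.5632, 0.3146], [0.5579, 0.2755]] mid [0.5605 0.295 ] len 0.0394 yaw -7.7
block front [[0.6173, 0.3074], [0.6122, 0.2685]] mid [0.6147 0.288 ] len 0.0392 yaw -7.4
base [[0.4608, 0.3577], [0.4481, 0.2557]] mid [0.4545 0.3067] len 0.1028 yaw -7.1
fence top [[0.622, 0.3278], [0.61, 0.2428]] mid [0.616  0.2853] len 0.0859 yaw -8.1
fence bottom [[0.6238, 0.3318], [0.612, 0.2382]] mid [0.6179 0.285 ] len 0.0943 yaw -7.2
```

Call:
send_rows(translation=[[0.03,-0.005,0],[0.056,-0.009,0.03],[0.056,-0.009,0.06],[0.056,-0.009,0.075],[0.056,-0.009,0.075]], turn=[0,0,0,0,0])

```text
time: 4.67
tool_pos: [0.5448, 0.2944, 0.1045]
tcp_rot: [3.139, 0.005, -0.131]
wrist_force: [-1.1, 0.2, -0.2]
finger_gap: 0.552
finger_force: 53.0
```

Call:
send_rows(translation=[[0,0,0.02],[0,0,0.04],[0,0,0.06],[0,0,0.08],[0,0,0.08]], turn=[0,0,0,0,0])

```text
time: 5.08
tool_pos: [0.5448, 0.2953, 0.0263]
tcp_rot: [3.14, 0.003, -0.13]
wrist_force: [-0.7, -0.3, -1.0]
finger_gap: 0.55
finger_force: 53.0
```

Call:
send_rows(translation=[[0,0,0.004],[0,0,0.008],[0,0,0.01],[0,0,0.0105],[0,0,0.0105]], turn=[0,0,0,0,0])

```text
time: 5.5
tool_pos: [0.546, 0.2966, 0.0185]
tcp_rot: [-3.141, -0.001, -0.129]
wrist_force: [0.1, -0.1, 0.5]
finger_gap: 0.552
finger_force: 53.0
```

Run:
```python
from h import *
st=robot.observe(); go(.5457+.0099,.2962-.0013,.0162,-7.4,st); print(st["wrist_force"].round(1))
```

```text
at [0.546  0.2966 0.0185] yaw -7.4 t 5.5 gap 0.552 -> dx 0.0098 dy 0.0005 dz 0.0023 turn 0.0
[ 0.1 -0.1  0.5]
```

Call:
send_rows(translation=[[0,0,0.001],[0.003,0,0.0015],[0.006,0,0.0015],[0.009,0,0.0015],[0.01,0,0.0015]], turn=[0,0,0,0,0])

```text
time: 5.92
tool_pos: [0.5562, 0.2952, 0.0164]
tcp_rot: [-3.141, -0.0, -0.129]
wrist_force: [-0.8, 0.2, 0.3]
finger_gap: 0.556
finger_force: 53.0
```

Call:
send_rows(translation=[[0.001,0,0],[0.002,0,0],[0.002,0,0]], turn=[0,0,0])

```text
time: 6.17
tool_pos: [0.5577, 0.295, 0.0163]
tcp_rot: [-3.141, 0.0, -0.129]
wrist_force: [0.6, -0.6, -0.8]
finger_gap: 0.55
finger_force: 53.0
```

Call:
send_rows(translation=[[0.001,0,0.0005],[0.0015,0,0.001],[0.0015,0,0.001]], turn=[0,0,0])

```text
time: 6.42
tool_pos: [0.558, 0.295, 0.0161]
tcp_rot: [3.141, 0.002, -0.128]
wrist_force: [-15.9, -3.1, 18.4]
finger_gap: 0.551
finger_force: 54.9
```

Call:
send_rows(translation=[[0.001,0,0],[0.0015,0,0],[0.0015,0,0]], turn=[0,0,0])

```text
time: 6.67
tool_pos: [0.558, 0.295, 0.016]
tcp_rot: [3.141, 0.005, -0.128]
wrist_force: [-29.6, -2.6, 24.6]
finger_gap: 0.553
finger_force: 55.8
```

Call:
send_rows(translation=[[-0.001,0,-0.0008],[-0.0018,0,-0.0008]], turn=[0,0])

```text
time: 6.83
tool_pos: [0.5579, 0.295, 0.0161]
tcp_rot: [3.141, 0.002, -0.128]
wrist_force: [-2.8, -1.4, 1.8]
finger_gap: 0.556
finger_force: 53.2
```

Call:
send_rows(translation=[[0,0,0],[0,0,0],[0,0,0],[0,0,-0.01],[0,0,-0.03]], turn=[0,0,0,0,0], gripper=85)

```text
time: 7.25
tool_pos: [0.5578, 0.2943, 0.0448]
tcp_rot: [3.14, 0.003, -0.129]
wrist_force: [-1.2, 1.0, 0.7]
finger_gap: 0.849
finger_force: 0.0
```

Call:
send_rows(translation=[[0,0,-0.04],[0,0,-0.08],[0,0,-0.12],[-0.02,0,-0.14],[-0.06,0,-0.145]], turn=[0,0,0,0,0])

```text
time: 7.67
tool_pos: [0.5022, 0.3023, 0.196]
tcp_rot: [-3.138, -0.006, -0.131]
wrist_force: [-0.4, 1.6, 0.7]
finger_gap: 0.852
finger_force: 0.0
```

Call:
send_rows(translation=[[-0.002,0,0],[-0.002,0,0],[-0.002,0,0]], turn=[0,0,0])

```text
time: 7.92
tool_pos: [0.4975, 0.3028, 0.1918]
tcp_rot: [-3.141, -0.001, -0.128]
wrist_force: [-0.3, 0.4, -0.1]
finger_gap: 0.85
finger_force: 0.0
```

Run:
```python
from h import *
go(.508,-.33,.19,-5.2)
w=snap("wrist"); cv2.imwrite("pics/wrist3.png",cv2.resize(w["frame"][40:300,150:410][...,::-1],None,fx=2.3,fy=2.3,interpolation=cv2.INTER_CUBIC))
```

```text
at [0.4975 0.3028 0.1918] yaw -7.3 t 7.9 gap 0.850 -> dx 0.0913 dy 0.6263 dz 0.0018 turn -2.1
```

View pics/wrist3.png

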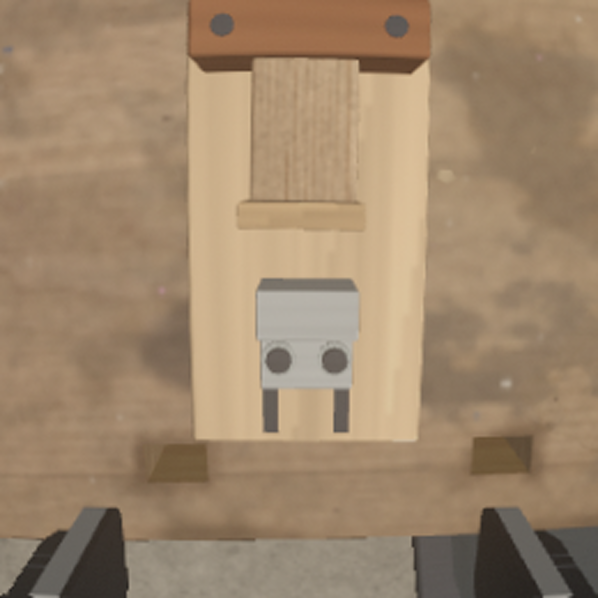

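Call:
send_rows(translation=[[0.006,0.038,0],[0.012,0.076,0],[0.018,0.114,0],[0.024,0.152,0],[0.03,0.19,0]], turn=[0,0,0,0,0], gripper=100)

```text
time: 8.38
tool_pos: [0.503, 0.1084, 0.1907]
tcp_rot: [3.141, 0.001, -0.129]
wrist_force: [0.5, -0.6, -0.4]
finger_gap: 1.0
finger_force: 0.0
```

Call:
send_rows(translation=[[0.006,0.038,0],[0.012,0.076,0],[0.018,0.114,0],[0.024,0.152,0],[0.03,0.19,0]], turn=[0,0,0,0,0])

```text
time: 8.8
tool_pos: [0.5081, -0.0844, 0.1908]
tcp_rot: [-3.141, 0.001, -0.129]
wrist_force: [1.4, 0.5, 0.0]
finger_gap: 0.999
finger_force: 0.0
```

Call:
send_rows(translation=[[0.006,0.038,0],[0.012,0.076,0],[0.018,0.114,0],[0.024,0.152,0],[0.03,0.19,0]], turn=[0,0,0,0,0])

```text
time: 9.22
tool_pos: [0.5132, -0.277, 0.1905]
tcp_rot: [-3.141, 0.001, -0.13]
wrist_force: [0.4, 0.8, -0.8]
finger_gap: 1.001
finger_force: 0.0
```

Call:
send_rows(translation=[[0.004,0.03,0],[0.009,0.062,0],[0.009,0.062,0],[0.009,0.062,0],[0.009,0.062,0]], turn=[-1,-2.1,-2.1,-2.1,-2.1])

```text
time: 9.63
tool_pos: [0.5144, -0.3369, 0.1904]
tcp_rot: [-3.141, 0.001, -0.093]
wrist_force: [0.4, 0.0, -0.3]
finger_gap: 1.0
finger_force: 0.0
```

Run:
```python
from h import *
go(.5153,-.3368,.0145,-5.2)
```

```text
at [ 0.5144 -0.3369  0.1904] yaw -5.3 t 9.6 gap 1.000 -> dx 0.0009 dy -0.0002 dz 0.1759 turn -0.1
```

Call:
send_rows(translation=[[0.0,0,0.04],[0,0,0.08],[0,0,0.115],[0,0,0.14],[0,0,0.14]], turn=[0,0,0,0,0])

```text
time: 10.05
tool_pos: [0.5126, -0.334, 0.0459]
tcp_rot: [-3.137, 0.006, -0.091]
wrist_force: [-1.1, -0.5, -0.9]
finger_gap: 1.001
finger_force: 0.0
```

Call:
send_rows(translation=[[0,0,0.004],[0,0,0.008],[0,0,0.01],[0,0,0.012],[0,0,0.012]], turn=[0,0,0,0,0])

```text
time: 10.47
tool_pos: [0.5147, -0.3368, 0.0398]
tcp_rot: [3.141, -0.001, -0.092]
wrist_force: [-0.0, -0.7, -1.0]
finger_gap: 1.001
finger_force: 0.0
```

Call:
send_rows(translation=[[0,0,0.003],[0,0,0.006],[0,0,0.009],[0,0,0.01],[0,0,0.01]], turn=[0,0,0,0,0])

```text
time: 10.88
tool_pos: [0.5143, -0.3366, 0.0286]
tcp_rot: [-3.141, 0.001, -0.092]
wrist_force: [-0.1, -0.2, 0.2]
finger_gap: 0.995
finger_force: 0.0
```

No contact with the wedge; carry on and grip.

Call:
send_rows(translation=[[0,0,0.005],[0,0,0.009],[0,0,0.0135],[0,0,0.0135],[0,0,0.0135]], turn=[0,0,0,0,0])

```text
time: 11.3
tool_pos: [0.5143, -0.3365, 0.0152]
tcp_rot: [-3.141, 0.001, -0.092]
wrist_force: [0.5, -1.0, 0.5]
finger_gap: 0.997
finger_force: 0.0
```

Call:
send_rows(translation=[[0,0,0],[0,0,0],[0,0,0],[0,0,0],[0,0,0]], turn=[0,0,0,0,0], gripper=0, grip_force=50)

```text
time: 11.72
tool_pos: [0.5147, -0.3368, 0.0161]
tcp_rot: [3.141, -0.001, -0.092]
wrist_force: [1.3, 1.1, 5.7]
finger_gap: 0.645
finger_force: 52.8
```

Call:
send_rows(translation=[[0,0,-0.03],[0,0,-0.07],[0,0,-0.11],[0,0,-0.15],[0,-0.03,-0.175]], turn=[0,0,0,0,0])

```text
time: 12.13
tool_pos: [0.5171, -0.3101, 0.1946]
tcp_rot: [3.138, -0.003, -0.095]
wrist_force: [1.3, -0.5, 0.9]
finger_gap: 0.647
finger_force: 55.7
```

Call:
send_rows(translation=[[-0.002,-0.04,0],[-0.004,-0.08,0],[-0.006,-0.12,0],[-0.008,-0.16,0],[-0.01,-0.2,0]], turn=[0,0,0,0,0])

```text
time: 12.55
tool_pos: [0.5251, -0.1049, 0.1907]
tcp_rot: [-3.142, -0.0, -0.092]
wrist_force: [0.6, -0.4, -0.9]
finger_gap: 0.646
finger_force: 55.8
```

Call:
send_rows(translation=[[-0.002,-0.04,0],[-0.004,-0.08,0],[-0.006,-0.12,0],[-0.008,-0.16,0],[-0.01,-0.2,0]], turn=[0,0,0,0,0])

```text
time: 12.97
tool_pos: [0.5336, 0.0953, 0.1908]
tcp_rot: [-3.141, -0.0, -0.092]
wrist_force: [0.7, 0.1, -0.3]
finger_gap: 0.644
finger_force: 55.8
```

Call:
send_rows(translation=[[-0.003,-0.04,0],[-0.006,-0.08,0],[-0.009,-0.12,0],[-0.012,-0.16,0],[-0.014,-0.203,0]], turn=[0,0,1,2,2.2])

```text
time: 13.38
tool_pos: [0.5381, 0.2973, 0.1907]
tcp_rot: [-3.142, -0.0, -0.131]
wrist_force: [0.4, 0.1, 0.7]
finger_gap: 0.644
finger_force: 55.8
```

Call:
send_rows(translation=[[0,0,0.03],[0,0,0.06],[0,0,0.08],[0,0,0.08],[0,0,0.08]], turn=[0,0,0,0,0])

```text
time: 13.8
tool_pos: [0.5383, 0.2953, 0.1104]
tcp_rot: [3.141, 0.001, -0.13]
wrist_force: [-0.7, 0.2, -0.1]
finger_gap: 0.646
finger_force: 55.8
```

Run:
```python
from h import *
go(.5382,.2972,.0181,-7.4)
```

```text
at [0.5383 0.2953 0.1104] yaw -7.5 t 13.8 gap 0.646 -> dx -0.0004 dy -0.0019 dz 0.0923 turn -0.1
```

Call:
send_rows(translation=[[0,-0.001,0.02],[0,-0.001,0.04],[0,-0.001,0.06],[0,-0.001,0.08],[0,-0.001,0.089]], turn=[0,0,0,0,0])

```text
time: 14.22
tool_pos: [0.539, 0.2962, 0.0214]
tcp_rot: [-3.141, -0.0, -0.131]
wrist_force: [0.6, -0.8, -1.3]
finger_gap: 0.642
finger_force: 55.8
```

Call:
send_rows(translation=[[0,0,0.001],[0,0,0.002],[0.001,0,0.0025],[0.003,0,0.0025],[0.004,0,0.0025]], turn=[0,0,0,0,0])

```text
time: 14.63
tool_pos: [0.5435, 0.296, 0.0203]
tcp_rot: [-3.141, -0.001, -0.13]
wrist_force: [-0.0, 0.1, -0.4]
finger_gap: 0.642
finger_force: 55.8
```

Run:
```python
from h import *
go(.5382+.0064,.2972-.0008,.0181,-7.4)
```

```text
at [0.5435 0.296  0.0203] yaw -7.5 t 14.6 gap 0.642 -> dx 0.0010 dy -0.0005 dz 0.0022 turn -0.1
```

Call:
send_rows(translation=[[0,0,0.0008],[0,0,0.0016],[0.0005,0,0.0022],[0.001,0,0.0022],[0.001,0,0.0022]], turn=[0,0,0,0,0])

```text
time: 15.05
tool_pos: [0.5435, 0.2959, 0.018]
tcp_rot: [-3.141, 0.0, -0.13]
wrist_force: [-8.1, -1.3, 16.6]
finger_gap: 0.647
finger_force: 57.7
```

Call:
send_rows(translation=[[0.0005,0,0.0003],[0.001,0,0.0006],[0.001,0,0.0006]], turn=[0,0,0])

```text
time: 15.3
tool_pos: [0.5436, 0.2959, 0.018]
tcp_rot: [-3.142, 0.002, -0.13]
wrist_force: [-20.2, -3.8, 28.7]
finger_gap: 0.643
finger_force: 59.1
```

Call:
send_rows(translation=[[-0.0008,0,-0.0008],[-0.0012,0,-0.001]], turn=[0,0])

```text
time: 15.47
tool_pos: [0.5436, 0.296, 0.0181]
tcp_rot: [-3.141, -0.001, -0.13]
wrist_force: [0.2, -0.2, 4.8]
finger_gap: 0.648
finger_force: 56.5
```

Call:
send_rows(translation=[[0,0,0],[0,0,0],[0,0,0],[0,0,-0.01],[0,0,-0.03]], turn=[0,0,0,0,0], gripper=95)

```text
time: 15.88
tool_pos: [0.5424, 0.2953, 0.0459]
tcp_rot: [3.14, 0.003, -0.13]
wrist_force: [-0.0, 0.2, -0.6]
finger_gap: 0.953
finger_force: 0.0
```

Call:
send_rows(translation=[[0,0,-0.04],[0,0,-0.08],[0,0,-0.12],[-0.02,0,-0.14],[-0.05,0,-0.145]], turn=[0,0,0,0,0])

```text
time: 16.3
tool_pos: [0.4959, 0.3023, 0.1973]
tcp_rot: [-3.138, -0.006, -0.132]
wrist_force: [-0.1, 0.5, 0.7]
finger_gap: 0.953
finger_force: 0.0
```

Call:
send_rows(translation=[[0,0,0],[0,0,0],[0,0,0]], turn=[0,0,0])

```text
time: 16.55
tool_pos: [0.4941, 0.3022, 0.1927]
tcp_rot: [-3.141, -0.0, -0.13]
wrist_force: [0.5, -0.0, 0.4]
finger_gap: 0.952
finger_force: 0.0
```

Run:
```python
from h import *
go(.5558,-.3404,.22,-5.2)
w=snap("wrist"); cv2.imwrite("pics/wrist4.png",cv2.resize(w["frame"][60:260,180:380][...,::-1],None,fx=3,fy=3,interpolation=cv2.INTER_CUBIC))
```

```text
at [0.4941 0.3022 0.1927] yaw -7.5 t 16.6 gap 0.952 -> dx 0.1446 dy 0.6292 dz -0.0273 turn -2.3
```

View pics/wrist4.png

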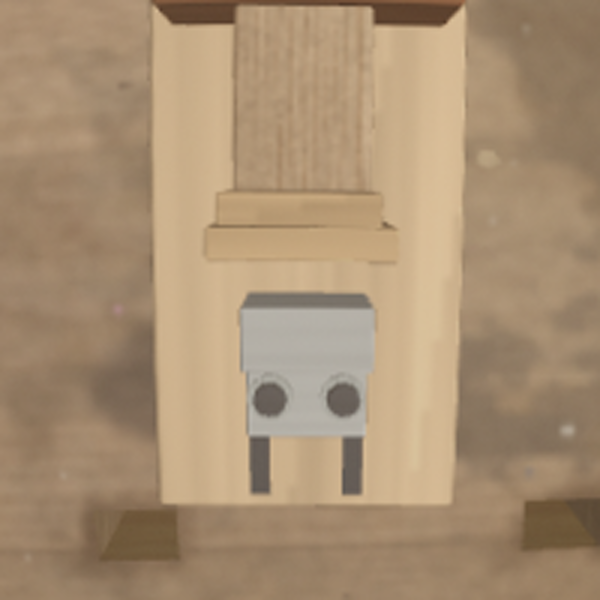

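Call:
send_rows(translation=[[0.009,0.038,0],[0.018,0.076,0],[0.027,0.114,0],[0.036,0.152,0],[0.045,0.19,0]], turn=[0,0,0,0,0], gripper=100)

```text
time: 17.02
tool_pos: [0.5141, 0.1059, 0.1918]
tcp_rot: [3.141, 0.001, -0.131]
wrist_force: [0.8, -0.2, -0.4]
finger_gap: 1.0
finger_force: 0.0
```

Call:
send_rows(translation=[[0.009,0.038,0],[0.018,0.076,0],[0.027,0.114,0],[0.036,0.152,0],[0.045,0.19,0]], turn=[0,0,0,0,0])

```text
time: 17.43
tool_pos: [0.5338, -0.0888, 0.1918]
tcp_rot: [-3.141, 0.001, -0.131]
wrist_force: [1.1, 0.8, 0.1]
finger_gap: 1.001
finger_force: 0.0
```

Call:
send_rows(translation=[[0.009,0.038,0],[0.018,0.076,0],[0.027,0.114,0],[0.036,0.152,0],[0.045,0.19,0]], turn=[0,0,0,0,0])

```text
time: 17.85
tool_pos: [0.5535, -0.2832, 0.1915]
tcp_rot: [-3.141, 0.001, -0.131]
wrist_force: [-0.0, 0.8, 1.3]
finger_gap: 1.003
finger_force: 0.0
```

Call:
send_rows(translation=[[0.005,0.03,0],[0.01,0.059,0],[0.01,0.059,0],[0.01,0.059,0],[0.01,0.059,0]], turn=[-1,-2.3,-2.3,-2.3,-2.3])

```text
time: 18.27
tool_pos: [0.5559, -0.3404, 0.1915]
tcp_rot: [-3.141, 0.001, -0.091]
wrist_force: [0.5, 0.4, 0.1]
finger_gap: 1.007
finger_force: 0.0
```

Run:
```python
from h import *
go(.5558,-.3404,.075,-5.2)
w=dict(np.load("wrist.npz")); w["fish"]=1
def p(n,pts,z):
    P=np.array([ray(w,180+(u+.5)/3-.5,60+(v+.5)/3-.5,z)[:2] for u,v in pts]); a=P[1]-P[0]; m=P.mean(0)
    print(n,"u %.4f v %.4f"%(m@[.9917,-.1288],m@[.1288,.9917]),"len %.4f yaw %.1f"%(np.linalg.norm(a),np.degrees(np.arctan2(a[0],-a[1]))))
p("stop",[(241,308),(374,308)],.05); p("wide",[(206,261),(397,262)],.054); p("wide f",[(206,227),(397,229)],.054)
p("narrow f",[(216,191),(382,193)],.054)
```

```text
at [ 0.5559 -0.3404  0.1915] yaw -5.2 t 18.3 gap 1.007 -> dx -0.0001 dy 0.0000 dz 0.1165 turn -0.0
stop u 0.4854 v 0.3628 len 0.0391 yaw -7.5
wide u 0.4997 v 0.3646 len 0.0550 yaw -7.8
wide f u 0.5094 v 0.3645 len 0.0547 yaw -8.1
narrow f u 0.5197 v 0.3652 len 0.0473 yaw -8.2
```

Call:
send_rows(translation=[[0,0,0.03],[0,0,0.06],[0,0,0.09],[0,0,0.11],[0,0,0.1165]], turn=[0,0,0,0,0])

```text
time: 18.68
tool_pos: [0.555, -0.3383, 0.0723]
tcp_rot: [-3.139, 0.004, -0.089]
wrist_force: [0.6, 0.5, -0.0]
finger_gap: 1.001
finger_force: 0.0
```

Call:
send_rows(translation=[[0,0,0],[0,0,0]], turn=[0,0])

```text
time: 18.85
tool_pos: [0.5565, -0.34, 0.077]
tcp_rot: [3.141, -0.001, -0.09]
wrist_force: [0.0, -0.1, 1.0]
finger_gap: 0.998
finger_force: 0.0
```

Call:
send_rows(translation=[[0,0,0],[0,0,0],[0,0,0],[0,0,0],[0,0,0]], turn=[0,0,0,0,0], gripper=0, grip_force=110)

```text
time: 19.27
tool_pos: [0.5567, -0.3407, 0.0781]
tcp_rot: [3.14, -0.003, -0.09]
wrist_force: [-2.5, 1.1, 11.3]
finger_gap: 0.733
finger_force: 118.9
```

Call:
send_rows(translation=[[0,0,-0.03],[0,0,-0.065],[0,0,-0.1],[0,0,-0.13],[-0.005,-0.03,-0.15]], turn=[0,0,0,0,0])

```text
time: 19.68
tool_pos: [0.5539, -0.3133, 0.2297]
tcp_rot: [3.138, -0.004, -0.093]
wrist_force: [0.7, -0.3, -0.7]
finger_gap: 0.73
finger_force: 119.8
```

Call:
send_rows(translation=[[-0.005,-0.038,0],[-0.01,-0.076,0],[-0.015,-0.114,0],[-0.02,-0.152,0],[-0.025,-0.19,0]], turn=[0,0,0,0,0])

```text
time: 20.1
tool_pos: [0.5455, -0.1168, 0.2269]
tcp_rot: [3.141, -0.002, -0.091]
wrist_force: [0.9, 0.9, -0.8]
finger_gap: 0.73
finger_force: 119.8
```

Call:
send_rows(translation=[[-0.005,-0.038,0],[-0.01,-0.076,0],[-0.015,-0.114,0],[-0.02,-0.152,0],[-0.025,-0.19,0]], turn=[0,0,0,0,0])

```text
time: 20.52
tool_pos: [0.5378, 0.0749, 0.2271]
tcp_rot: [-3.141, -0.002, -0.09]
wrist_force: [0.7, -0.5, -0.6]
finger_gap: 0.733
finger_force: 119.8
```

Call:
send_rows(translation=[[-0.006,-0.038,0],[-0.012,-0.076,0],[-0.018,-0.114,0],[-0.024,-0.152,0],[-0.028,-0.19,0]], turn=[0,0,1,2,2.2])

```text
time: 20.93
tool_pos: [0.5267, 0.2668, 0.2271]
tcp_rot: [-3.141, -0.002, -0.13]
wrist_force: [0.6, -0.3, -0.7]
finger_gap: 0.731
finger_force: 119.8
```

Call:
send_rows(translation=[[-0.003,-0.03,0],[-0.003,-0.034,0],[-0.003,-0.034,0],[-0.003,-0.034,0]], turn=[0,0,0,0])

```text
time: 21.27
tool_pos: [0.5287, 0.2986, 0.2263]
tcp_rot: [-3.142, -0.001, -0.128]
wrist_force: [-0.0, 0.2, -0.3]
finger_gap: 0.736
finger_force: 119.9
```

Run:
```python
from h import *
go(.5289,.2984,.125,-7.5)
```

```text
at [0.5287 0.2986 0.2263] yaw -7.3 t 21.3 gap 0.736 -> dx 0.0002 dy 0.0002 dz 0.1013 turn 0.2
```

Call:
send_rows(translation=[[0,0,0.03],[0,0,0.06],[0,0,0.085],[0,0,0.1],[0,0,0.1]], turn=[0,0,0.2,0.2,0.2])

```text
time: 21.68
tool_pos: [0.5281, 0.2969, 0.1235]
tcp_rot: [3.14, 0.003, -0.134]
wrist_force: [-0.3, -0.6, -0.4]
finger_gap: 0.737
finger_force: 119.8
```

Call:
send_rows(translation=[[0,0,0],[0,0,0],[0,0,0]], turn=[0,0,0])

```text
time: 21.93
tool_pos: [0.5293, 0.2984, 0.127]
tcp_rot: [-3.141, -0.001, -0.133]
wrist_force: [-0.4, -0.2, -0.3]
finger_gap: 0.731
finger_force: 119.8
```

Run:
```python
from h import *
go(.5289,.2984,.11,-7.5)
w=snap("wrist"); cv2.imwrite("pics/wrist5.png",cv2.resize(w["frame"][100:300,180:380][...,::-1],None,fx=3,fy=3,interpolation=cv2.INTER_CUBIC))
```

```text
at [0.5293 0.2984 0.127 ] yaw -7.6 t 21.9 gap 0.731 -> dx -0.0004 dy 0.0000 dz 0.0170 turn -0.1
```

View pics/wrist5.png

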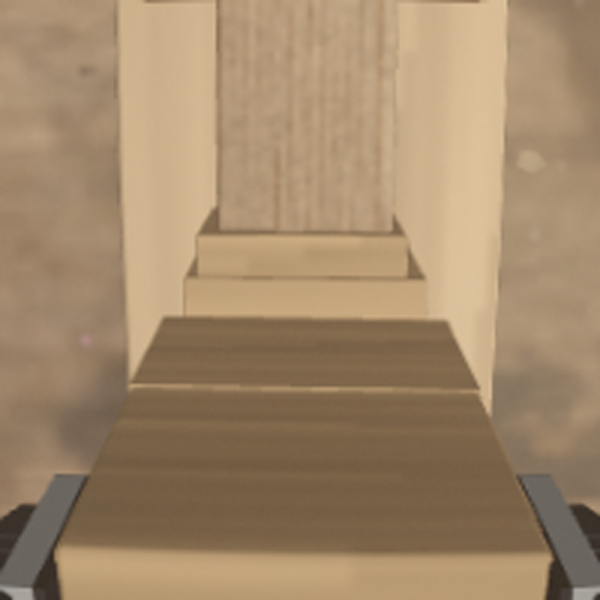

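Run:
```python
from h import *
w=dict(np.load("wrist.npz")); w["fish"]=1
def p(n,pts,z):
    P=np.array([ray(w,180+(u+.5)/3-.5,100+(v+.5)/3-.5,z)[:2] for u,v in pts]); a=P[1]-P[0]; m=P.mean(0)
    print(n,"u %.4f v %.4f"%(m@[.9917,-.1288],m@[.1288,.9917]),"len %.4f yaw %.1f"%(np.linalg.norm(a),np.degrees(np.arctan2(a[0],-a[1]))))
p("wedge tip",[(162,317),(448,320)],.059); p("wide f",[(188,277),(424,278)],.054);p("narrow f",[(200,233),(405,235)],.054)
```

```text
wedge tip u 0.5017 v 0.3645 len 0.0644 yaw -8.3
wide f u 0.5100 v 0.3642 len 0.0536 yaw -7.9
narrow f u 0.5200 v 0.3650 len 0.0461 yaw -8.2
```

Call:
send_rows(translation=[[-0.002,0,0],[-0.0035,0,0.004],[-0.0035,0,0.01],[-0.0035,0,0.015],[-0.0035,0,0.017]], turn=[0,0,0,0,0])

```text
time: 22.4
tool_pos: [0.5248, 0.2992, 0.1076]
tcp_rot: [3.141, 0.001, -0.132]
wrist_force: [-0.6, 0.0, -0.9]
finger_gap: 0.729
finger_force: 119.8
```

Call:
send_rows(translation=[[0,0,0.001],[0,0,0.002],[0,0,0.003],[0,0,0.004],[0,0,0.004]], turn=[0,0,0,0,0])

```text
time: 22.82
tool_pos: [0.5253, 0.2994, 0.1048]
tcp_rot: [-3.141, -0.0, -0.132]
wrist_force: [-0.4, -0.6, -1.0]
finger_gap: 0.732
finger_force: 119.8
```

Call:
send_rows(translation=[[0.001,0,0.001],[0.002,0,0.002],[0.002,0,0.002]], turn=[0,0,0])

```text
time: 23.07
tool_pos: [0.5273, 0.2991, 0.1026]
tcp_rot: [-3.142, 0.0, -0.132]
wrist_force: [0.4, -0.4, -1.8]
finger_gap: 0.733
finger_force: 119.9
```

Call:
send_rows(translation=[[0.0005,0,0.001],[0.001,0,0.002],[0.001,0,0.002]], turn=[0,0,0])

```text
time: 23.32
tool_pos: [0.5279, 0.299, 0.1006]
tcp_rot: [3.142, 0.001, -0.132]
wrist_force: [-3.5, 0.7, -1.4]
finger_gap: 0.733
finger_force: 119.9
```

Light contact with the spacer; now press down in small steps.

Call:
send_rows(translation=[[0,0,0.001],[0,0,0.0015],[0,0,0.0015]], turn=[0,0,0])

```text
time: 23.57
tool_pos: [0.5281, 0.2991, 0.0997]
tcp_rot: [-3.141, 0.0, -0.132]
wrist_force: [-5.9, 0.2, 7.0]
finger_gap: 0.734
finger_force: 120.8
```

Call:
send_rows(translation=[[0,0,0.001],[0,0,0.0015],[0,0,0.0015]], turn=[0,0,0])

```text
time: 23.82
tool_pos: [0.5284, 0.2992, 0.0993]
tcp_rot: [-3.141, -0.001, -0.132]
wrist_force: [-7.9, -1.2, 17.5]
finger_gap: 0.735
finger_force: 122.1
```

Call:
send_rows(translation=[[0,0,0.001],[0,0,0.002],[0,0,0.002]], turn=[0,0,0])

```text
time: 24.07
tool_pos: [0.5287, 0.2993, 0.0986]
tcp_rot: [-3.14, -0.002, -0.132]
wrist_force: [-11.1, -2.9, 31.9]
finger_gap: 0.73
finger_force: 124.1
```

Call:
send_rows(translation=[[0,0,0.001],[0,0,0.0015],[0,0,0.0015]], turn=[0,0,0])

```text
time: 24.32
tool_pos: [0.5294, 0.2995, 0.0981]
tcp_rot: [-3.139, -0.004, -0.132]
wrist_force: [-10.7, -3.3, 39.6]
finger_gap: 0.737
finger_force: 125.2
```

Call:
send_rows(translation=[[0,0,0.001],[0,0,0.002],[0,0,0.002],[0,0,0.002]], turn=[0,0,0,0])

```text
time: 24.65
tool_pos: [0.53, 0.2993, 0.0975]
tcp_rot: [-3.139, -0.006, -0.132]
wrist_force: [-13.3, -8.0, 55.1]
finger_gap: 0.734
finger_force: 127.3
```

Call:
send_rows(translation=[[0,0,0],[0,0,0],[0,0,0],[0,0,0],[0,0,0]], turn=[0,0,0,0,0])

```text
time: 25.07
tool_pos: [0.5301, 0.2993, 0.0976]
tcp_rot: [-3.139, -0.006, -0.132]
wrist_force: [-13.8, -8.0, 55.2]
finger_gap: 0.733
finger_force: 127.3
```

Run:
```python
from h import *
w=snap("wrist"); cv2.imwrite("pics/wrist6.png",cv2.resize(w["frame"][60:260,180:380][...,::-1],None,fx=3,fy=3,interpolation=cv2.INTER_CUBIC))
```

```text
(no output)
```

View pics/wrist6.png

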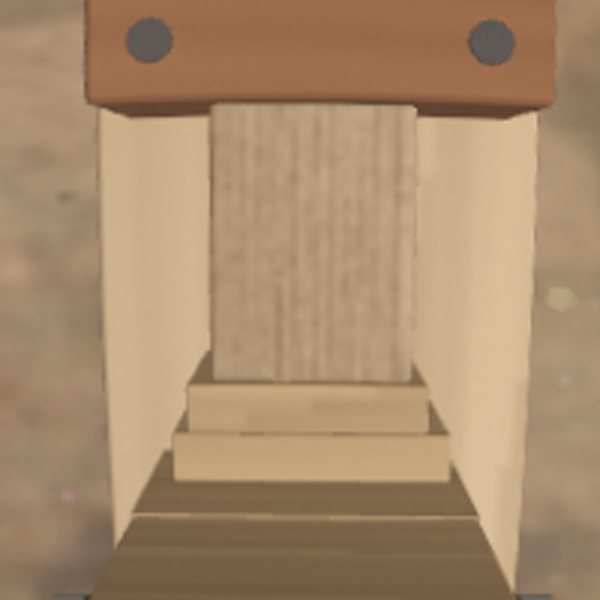

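The picture shows the block's top edge meeting the fence (row ~105), with the two spacers and the wedge's flat face flush behind it (rows 380–515). The push is steady at 55 N and the tip is about 18 mm above the base.

```bash
python3 -c "
from bench import robot
print(robot.close_job())"
```

```text
the job is handed in; nothing more can be done
None
```

I handed the job in at about 25 s: both spacers stand upright against the block, the block looks tight on the fence in the last picture, and the wedge is bound with its tip about 18 mm above the base, still gripped and pressed down at about 55 N. I never moved the bystanders, but I took no final picture of them.

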